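Load the chip cartridge into the dock and hold it home

ROBOT

A 6-joint arm with a two-finger parallel gripper is mounted at the origin on the work surface. World frame = base frame: x ahead of the robot, y to its left, z up, the work surface at z = 0. Lengths are in mm, angles in rad, forces in N, time in s.
With the tool pointing down it reaches from about 350 to 875 mm from the base axis. Payload 4.2 kg.
Tool frame: the origin (TCP) lies between the finger pads; the fingertips stand 17 mm ahead of it and the grasp point (between the pads) lies 2 mm behind it; z points along the fingers, y is the line along which they close (so a half turn about z gives the same grasp; the last joint's range is limited). The gripper opens to 85 mm and grips with 20 to 120 N. Pads are 22 mm wide; open, the fingers measure 114 mm over their backs; the gripper's body (76 mm by 85 mm) begins 54 mm behind the grasp point. The pads swing forward as they close: fully open they stand 13 mm farther back than shut.
Start: joints at [1.591, 0.385, 0.008, 0, -1.194, -0.259], TCP at [147.804, 607.251, 248.312] pointing down, gripper open.
Joint ranges: [-3.14, 3.14], [-1.21, 2.06], [-1.07, 1.41], [-3.16, 2.05], [-2.99, -0.16], [-3.1, 3.1]. Speed limits (rad/s): [2.79, 2.79, 3.14, 3.14, 3.14, 3.14].

INTERFACE

Orientations are given as a unit quaternion [x, y, z, w].
In Python, from bench import arm gives the robot as it stands.
- The arm moves only by the shell command python3 jog.py 'ROWS' [OPENING]. ROWS is rows parted by semicolons, their numbers by spaces, 1 to 10 of them, each of 6 numbers: dx, dy, dz in mm, then a rotation vector rx, ry, rz in rad; each row is the pose to reach, as a shift and turn from the pose commanded when the command began, along the tool's axes at that moment; what a row does not reach only later rows make up. A row lasts 1/10 s, in which the tool goes at most 50 mm and 0.15 rad, less where a joint would pass 70% of its speed; a pose out of reach is approached as far as the arm can. OPENING is the finger opening in mm, set as the command begins (- or left out keeps the last). The fingers move at their own pace and stop on an object; the grip force is fixed at half the most. Time passes only in rows, so rows that do not move let the fingers close. It prints the time, the measured TCP pose, the force, the opening and the grip force at its end.
- arm.read_state(): the state, without advancing time (a new reading comes with each control period).
- arm.get_image(name): name is "scene" or "top" or "wrist"; returns the picture (420x560x3 uint8, blue, green, red); there is no depth.
- arm.get_calibration(name): a dict with "K" (3x3 intrinsics, pixels), "rvec" (rotation vector, rad) and "tvec" (3), from world to camera coordinates, as OpenCV has them. Camera axes: x right, y down, z forward; pixel columns grow to the right and rows downward; lengths in mm; the calibration is good to about 2 mm. The wrist camera is an equidistant fisheye: a pixel r from the principal point sees the ray r / f radians off the axis. A picture is of the moment at which its call begins: read the wrist's pose just before it. get_calibration takes no time and is no camera call; for the wrist camera it gives the pose at the moment of the call.
- arm.job_done(): hands the job in; it is judged then, once.
The state is a dict: "clock": time; "joints": joint angles; "joint_vel": joint speeds; "joint_efforts": joint torques, N m; "position": TCP position; "ee_rot": TCP orientation; "contact_force": force on the tool from outside, world axes, zero at the start; "wrist_torque": the same for the moment, N m; "gripper_width": finger opening in mm; "grasp_force": force on a finger pad.
Only numpy, scipy, OpenCV 4.12 (cv2) and the standard library are available. Lean on these libraries where they do the work, as an engineer would, in place of code of your own. Each camera call takes 0.05 s, during which the arm holds its last target. There are 200 camera calls.

TASK

Take the long chip cartridge out of the tray, slide its nose flat under the lip of the chip dock, and push it fully home against the sprung port block without forcing it. Finish while still holding it pressed home, as the springs push it out again until a colleague has swung the clamp bail over behind it. Leave the short cartridges, the tube rack and the bottle where they are.

Things in the scene. Friction and masses are not known exactly. Their poses are not given: they have to be found in the camera images.
- chip: The long black chip cartridge to be loaded: a flat slab 90 x 30 x 8 mm (x, y, z) with a glass window on top and an upright grip tab near the tail. Origin: centre of its underside; +x towards the nose, z up. About 55 g, varying. It lies in one of the tray's three places, nose roughly away from the robot.
- chip_nose (a point): Middle of the long cartridge's nose face: 45 mm ahead of its origin, 4 mm above its underside. The last 10 mm of the nose are stepped down to 25 mm wide and 6 mm thick (1 to 7 mm above the underside).
- chip_tab (a point): Middle of the long cartridge's ribbed grip tab: 30 mm behind its origin, 20 mm above its underside. The tab is 24 mm long (x) and 12 mm thick (y), and stands from 8 to 32 mm above the underside.
- rinse_a: A short black rinse cartridge, not to be used: the same shape but 60 x 30 x 8 mm and without a window; same tab, its centre 15 mm behind the origin. Origin: centre of the underside, +x towards its nose.
- rinse_b: The other short rinse cartridge, same as rinse_a.
- tray: Fixed white plastic tray 140 x 200 mm with three places side by side, 62 mm apart along its y. Origin: centre of its underside, z up. Floor 3 mm thick, rim 10 mm high, two dividing ribs 6 mm high.
- dock: The fixed chip dock, a low white and aluminium unit with dark guides 220 x 120 mm. Origin: underside, on the centre line; +x is the way a cartridge is pushed in, away from the robot; z up. Its flat seat floor is 30 mm above the origin, open from x = -105 mm on. A cartridge is fully home with its nose face at x = 60 mm.
- lip_edge (a point): Middle of the lower front edge of the dock's steel lip: x = 30 mm of the dock, 11.5 mm above the seat floor. The lip bridges the guides from x = 30 to 62 mm, its top 17.5 mm above the floor; its front edge is turned up, from x = 20 mm on, to 20 mm above the floor.
- bail (a point): Middle of the cross bar of the dock's wire clamp bail, which lies folded back (open) and fixed beyond the lip: x = 128 mm of the dock, 90 mm above its underside, running down to ears at x = 52 mm, y = +-47 mm.
- dock_mouth (a point): Middle of the flared entry between the dock's two guides, on the seat floor: x = -23 mm of the dock. The guides are 7 mm high, 50 mm apart here, then straight and 34 mm apart from x = -2 mm on.
- port_block (a joint): Travel of the sprung port block under and behind the lip, in m: 0 out (springs push it towards the robot), 0.008 at its firm stop (cartridge fully home). The springs push back with 4 N at 0, rising evenly to 10 N at the stop.
- port_face (a point): Middle of the port block's front face, where the nose meets it: at x = 52 mm of the dock when out, 60 mm at the stop, hidden under the lip, 4.5 mm above the seat floor.
- tube_rack: Loose blue tube rack 85 x 210 mm, 46 mm high with its tubes, a bystander. Origin: centre of its underside.
- buffer_bottle: Loose white bottle, 64 mm across and 130 mm high, a bystander. Origin: centre of its underside.

How it is judged (in metres and radians):
On the way, in this order (a step that is already met when the one before it is completed fails the run):
1. the long cartridge is held clear of the tray (z of chip in the frame of tray above 0.025 m and contact force between the fingers and chip above 1 N), for 0.1 s.
2. its nose is under the lip, the cartridge between the guides (x of chip_nose in the frame of dock above 0.033 m and y of chip_nose in the frame of dock between -0.004 and 0.004 m and z of chip_nose in the frame of dock between 0.031 and 0.0385 m), for 0.05 s.
At the end, for the whole second after the job is handed in: The long cartridge lies flat and straight between the guides (4 mm, 0.08 rad), nose under the lip, the port block pushed at least 6.5 of its 8 mm with over 4 N, the fingers still bearing on the cartridge with over 3 N, all at rest (value of joint port_block above 0.0065 m and contact force between chip and port_block above 4 N and contact force between the fingers and chip above 3 N and y of chip_nose in the frame of dock between -0.004 and 0.004 m and z of chip_nose in the frame of dock between 0.031 and 0.0385 m and x of chip_nose in the frame of dock above 0.057 m and angle between chip's own z axis and vertical below 0.06 rad and angle between the x axis of chip and the x axis of dock, either way round below 0.08 rad and linear speed of chip below 0.02 m/s); the arm keeps its last pose, push and grip.
It fails at once if the cartridge is forced against the port block with more than 40 N (contact force between chip and port_block above 40 N).
It fails at once if a short cartridge is moved more than 25 mm or tipped (distance of rinse_a from where it was at the start of the episode above 0.025 m or angle between rinse_a's own z axis and vertical above 0.3 rad).
It fails at once if the other short cartridge is moved more than 25 mm or tipped (distance of rinse_b from where it was at the start of the episode above 0.025 m or angle between rinse_b's own z axis and vertical above 0.3 rad).
It fails at once if the tube rack is moved more than 25 mm or tipped (distance of tube_rack from where it was at the start of the episode above 0.025 m or angle between tube_rack's own z axis and vertical above 0.3 rad).
It fails at once if the bottle is moved more than 25 mm or tipped (distance of buffer_bottle from where it was at the start of the episode above 0.025 m or angle between buffer_bottle's own z axis and vertical above 0.3 rad).
It also fails if it takes over 42 s, if anything falls off the work surface, if the arm or the gripper's body presses on something with over 40 N, if the wrist force passes 120 N, or if a joint passes its speed limit or range.

## Working session

There is one attempt and no reset: what is moved stays moved. The work goes in short steps, Python scripts to look and compute and a shell command to move; the robot and the scene stay as the last step left them, time stands still between calls to the robot, and variables do not carry over. Pictures are saved under pics/ and viewed, at most 10 in all, crops included, and the job is handed in when it is done.

```bash
ls; mkdir -p pics; python3 - <<'E'
from bench import arm
import cv2,numpy as np
s=arm.read_state();print({k:np.round(v,3) for k,v in s.items()})
for n in("top","scene","wrist"):
    c=arm.get_calibration(n);print(n,c)
    cv2.imwrite(f"pics/{n}0.png",arm.get_image(n))
a=cv2.imread("pics/top0.png");b=cv2.imread("pics/scene0.png")
E
```

```text
bench.py
jog.py
pics
{'clock': np.float64(0.0), 'joints': array([ 1.591,  0.386,  0.007, -0.   , -1.194, -0.259]), 'joint_vel': array([ 0.   , -0.   , -0.003, -0.002,  0.001, -0.002]), 'joint_efforts': array([ 0.0000e+00, -3.9229e+01,  1.8840e+01,  4.1860e+00, -5.0000e-03,
       -0.0000e+00]), 'position': array([147.666, 606.735, 247.238]), 'ee_rot': array([ 0.993, -0.119, -0.   ,  0.001]), 'contact_force': array([-0.195, -0.259,  0.535]), 'wrist_torque': array([-0.05 , -0.012,  0.075]), 'grasp_force': np.float64(0.0), 'gripper_width': np.float64(85.775)}
top {'K': array([[543.79264556,   0.        , 278.47664479],
       [  0.        , 543.79264556, 209.03006093],
       [  0.        ,   0.        ,   1.        ]]), 'rvec': array([ 2.15263491, -2.17110564,  0.1386709 ]), 'tvec': array([ 115.27080898,  625.77554938, 1310.16086028])}
scene {'K': array([[410.68961801,   0.        , 287.42840262],
       [  0.        , 410.68961801, 214.20654586],
       [  0.        ,   0.        ,   1.        ]]), 'rvec': array([ 1.38272569,  1.97441572, -1.02559821]), 'tvec': array([ 129.95933623, -287.76886688, 1643.48672983])}
wrist {'K': array([[325.1922621 ,   0.        , 278.64603358],
       [  0.        , 325.1922621 , 208.04632165],
       [  0.        ,   0.        ,   1.        ]]), 'rvec': array([-1.82551505,  2.32508087,  0.315761  ]), 'tvec': array([623.90223867, -34.32148256, 378.32453502])}
```

View pics/top0.png

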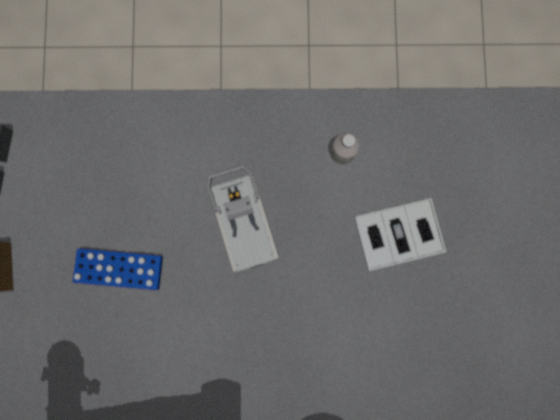

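View pics/wrist0.png

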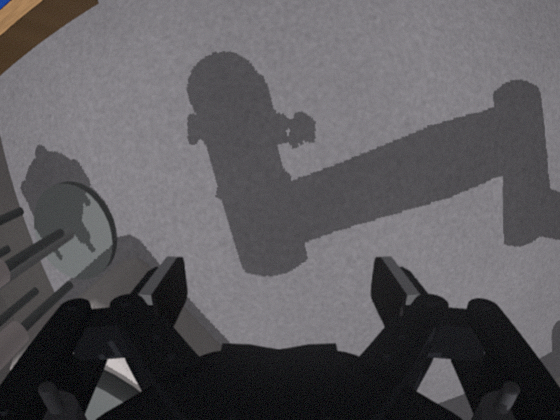

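The top view shows the tray at (400,235) with the long, windowed cartridge in the middle place (400,236). The dock is at (243,222), pointing up and slightly left, with the bottle at (345,148) and the rack at (118,269). The wrist view doesn't show either unit yet. I'll get a coarse position from the top view, then refine with the wrist camera.

```bash
cat > h.py <<'E'
from bench import arm
import cv2,numpy as np
from scipy.spatial.transform import Rotation as R
def ray(cal,uv,fish=False):
    K=cal["K"];uv=np.atleast_2d(uv).astype(float)
    d=(uv-K[:2,2])/K[0,0]
    if fish:
        r=np.linalg.norm(d,axis=1,keepdims=True);d=np.c_[d/np.maximum(r,1e-9)*np.sin(r),np.cos(r)]
    else: d=np.c_[d,np.ones(len(d))]
    Rm=cv2.Rodrigues(cal["rvec"])[0]
    return -Rm.T@cal["tvec"].ravel(), d@Rm
def plane(cal,uv,z,fish=False):
    o,d=ray(cal,uv,fish); return o+d*((z-o[2])/d[:,2:3])
def proj(cal,P,fish=False):
    Rm=cv2.Rodrigues(cal["rvec"])[0];p=np.atleast_2d(P)@Rm.T+cal["tvec"].ravel()
    if not fish: q=p[:,:2]/p[:,2:]
    else:
        r=np.linalg.norm(p[:,:2],axis=1,keepdims=True);q=p[:,:2]/r*np.arctan2(r,p[:,2:])
    return q*cal["K"][0,0]+cal["K"][:2,2]
E
python3 - <<'E'
from h import *
c=arm.get_calibration("top");im=cv2.imread("pics/top0.png")
hsv=cv2.cvtColor(im,cv2.COLOR_BGR2HSV)
w=((hsv[...,2]>135)&(hsv[...,1]<60)).astype(np.uint8);w[:95]=0
w=cv2.morphologyEx(w,cv2.MORPH_CLOSE,np.ones((9,9)))
for k in cv2.findContours(w,0,2)[0]:
    if cv2.contourArea(k)>300:
        r=cv2.minAreaRect(k);b=cv2.boxPoints(r);print(r,np.round(plane(c,b,20),0)[:,:2].tolist(), np.round(plane(c,[r[0]],20)))
bl=(hsv[...,2]<45).astype(np.uint8);bl[:180]=0;bl[280:]=0;bl[:,:350]=0
for k in cv2.findContours(bl,0,2)[0]:
    if cv2.contourArea(k)>60:
        r=cv2.minAreaRect(k);print("blk",r,plane(c,[r[0]],15))
big=cv2.resize(np.hstack([im[160:280,195:295],im[160:280,350:450]]),None,fx=4,fy=4,interpolation=2)
cv2.imwrite("pics/crop.png",big)
E
```

```text
((400.2170715332031, 233.84481811523438), (56.335243225097656, 79.78514099121094), 76.23921203613281) [[610.0, -82.0], [656.0, -278.0], [518.0, -306.0], [473.0, -111.0]] [[ 564. -194.   20.]]
((242.6999969482422, 222.90000915527344), (87.71110534667969, 47.2743034362793), 72.89727020263672) [[684.0, 289.0], [719.0, 175.0], [507.0, 112.0], [473.0, 224.0]] [[595. 200.  20.]]
blk ((401.9000244140625, 244.7000274658203), (12.649110794067383, 9.486830711364746), 71.56504821777344) [[ 537.00001787 -198.50577464   15.        ]]
blk ((374.8000183105469, 236.40000915527344), (20.23857307434082, 8.854376792907715), 71.56504821777344) [[ 558.38212759 -131.20321512   15.        ]]
blk ((424.04010009765625, 229.48538208007812), (20.59001922607422, 9.312498092651367), 70.01689147949219) [[ 574.72828457 -255.62041134   15.        ]]
```

View pics/crop.png

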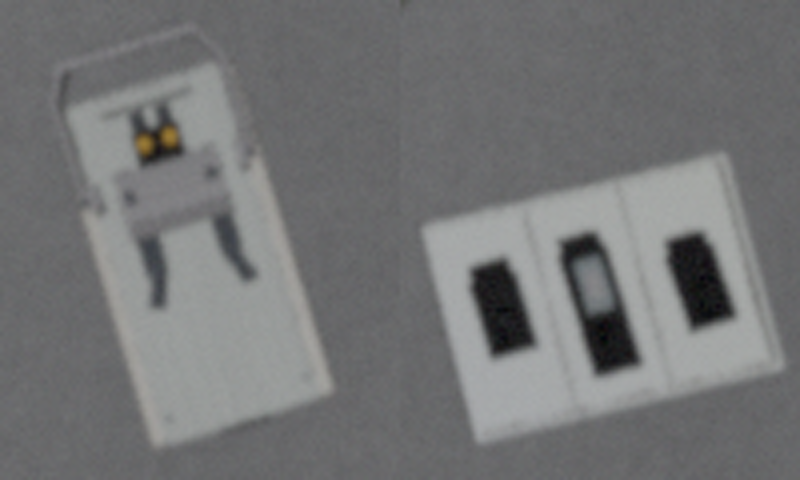

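The enlarged view shows the dock on the left: lip at crop (175,190), guides opening toward the robot, mouth side at the lower right. On the right is the tray with the windowed long cartridge in the middle, nose up at (580,240), tail at (615,365).

```bash
cat >> h.py <<'E'
def tool(s=None):
    s=s or arm.read_state();return np.array(s["position"]),R.from_quat(s["ee_rot"])
def delta(target,yaw,p=None,r=None):
    """tool-axes shift to reach target TCP [x,y,z] with tool x at yaw, z down"""
    if p is None:p,r=tool()
    rt=R.from_euler("z",yaw)*R.from_quat([1,0,0,0])
    return np.round(r.inv().apply(np.array(target)-p),2),np.round((r.inv()*rt).as_rotvec(),4)
E
python3 - <<'E'
from h import *
p,r=tool();c=arm.get_calibration("wrist");o,d=ray(c,c["K"][:2,2],True)
print(r.as_matrix().round(3),"cam in tool",r.inv().apply(o-p),"axis",r.inv().apply(d))
print("dock view",delta([470,165,250],0.298));print("tray view",delta([480,-215,250],0.25))
E
```

```text
[[ 0.972 -0.237 -0.   ]
 [-0.237 -0.972 -0.002]
 [ 0.     0.002 -1.   ]] cam in tool [  68.70662475    0.205681   -125.22124831] axis [[-2.68108206e-01 -2.22088265e-04  9.63388779e-01]]
dock view (array([417.73, 353.03,  -1.91]), array([ 1.60e-03,  4.00e-04, -5.37e-01]))
tray view (array([517.4 , 719.86,  -1.3 ]), array([ 1.60e-03,  3.00e-04, -4.89e-01]))
```

```bash
python3 jog.py '42 35 0 0 0 -0.05;84 70 0 0 0 -0.11;126 106 0 0 0 -0.16;168 141 0 0 0 -0.21;210 176 0 0 0 -0.27;252 212 0 0 0 -0.32;294 247 0 0 0 -0.37;336 282 0 0 0 -0.43;378 318 0 0 0 -0.48;418 353 0 0 0 -0.537' && python3 jog.py '0 0 0 0 0 0;0 0 0 0 0 0;0 0 0 0 0 0' && python3 - <<'E'
from h import *
import pickle
c=arm.get_calibration("wrist");im=arm.get_image("wrist");print(tool()[0])
cv2.imwrite("pics/dock1.png",im);pickle.dump(c,open("pics/dock1.pkl","wb"))
print("tray",delta([480,-222,250],0.25))
E
```

```text
clock: 1.15
position: [443.7, 201.9, 248.4]
ee_rot: [0.989, 0.15, 0.0, -0.0]
contact_force: [1.0, 0.8, 0.4]
gripper_width: 85.2
grasp_force: 0.0
clock: 1.45
position: [442.7, 204.2, 248.2]
ee_rot: [0.989, 0.149, -0.0, -0.0]
contact_force: [-0.3, -0.5, 0.1]
gripper_width: 85.7
grasp_force: 0.0
[442.534324   204.59021048 248.20790326]
tray (array([-90.13, 418.64,  -1.81]), array([-0.0001,  0.0002,  0.0497]))
```

View pics/dock1.png

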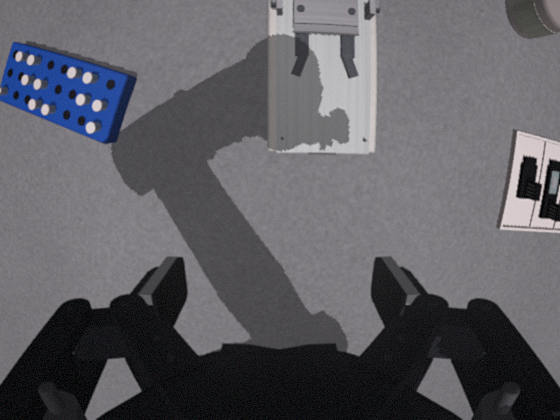

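The dock is at the top of the picture: front edge on row 152 (cols 270–375), guides at (300,55) and (349,55), in shadow. I'll refine that later with the chip in hand and go to the tray now.

```bash
python3 jog.py '-9 42 6 0 0 0;-18 84 12 0 0 0.01;-27 126 18 0 0 0.015;-36 168 24 0 0 0.02;-45 210 30 0 0 0.025;-54 252 36 0 0 0.03;-63 294 42 0 0 0.035;-72 336 48 0 0 0.04;-81 378 54 0 0 0.045;-90 419 60 0 0 0.05' && python3 jog.py '0 0 0 0 0 0;0 0 0 0 0 0;0 0 0 0 0 0' && python3 - <<'E'
from h import *
import pickle
c=arm.get_calibration("wrist");im=arm.get_image("wrist");print(tool()[0])
cv2.imwrite("pics/tray1.png",im);pickle.dump(c,open("pics/tray1.pkl","wb"))
E
```

```text
clock: 2.5
position: [480.9, -223.4, 188.2]
ee_rot: [0.992, 0.125, 0.0, 0.0]
contact_force: [0.8, 1.1, -0.1]
gripper_width: 85.6
grasp_force: 0.0
clock: 2.8
position: [480.5, -221.8, 188.4]
ee_rot: [0.992, 0.125, 0.0, -0.0]
contact_force: [-0.7, -0.1, 0.1]
gripper_width: 85.4
grasp_force: 0.0
[ 480.55415849 -221.65282616  188.62073453]
```

View pics/tray1.png

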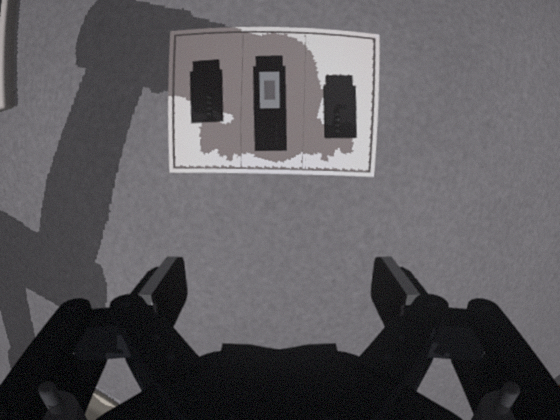

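The tray is at cols 170–380, rows 28–175. The long chip is in the middle: nose (269,55), tail (270,150), window (269,90), short cartridges at (206,92) and (340,107). I'll measure its edges.

```bash
python3 - <<'E'
from h import *
import pickle
c=pickle.load(open("pics/tray1.pkl","rb"));im=cv2.imread("pics/tray1.png");g=im.max(2)
m=(g<70).astype(np.uint8);m[:,:244]=0;m[:,302:]=0;m[:40]=0;m[165:]=0
m=cv2.morphologyEx(m,cv2.MORPH_CLOSE,np.ones((3,3)))
k=max(cv2.findContours(m,0,1)[0],key=cv2.contourArea)
hull=cv2.convexHull(k)[:,0]
f=np.zeros_like(m);cv2.drawContours(f,[k],-1,1,-1)
rows=range(72,145);L=[];Rr=[]
for v in rows:
    x=np.flatnonzero(f[v]);L.append((x[0]-.5,v));Rr.append((x[-1]+.5,v))
L=plane(c,L,11,1)[:,:2];Rr=plane(c,Rr,11,1)[:,:2]
out=[]
for P in(L,Rr):
    q=cv2.fitLine(P.astype(np.float32),cv2.DIST_HUBER,0,.01,.01).ravel()
    if q[0]<0:q[:2]*=-1
    out.append(q);print("side yaw",np.arctan2(q[1],q[0]),q[2:])
yaw=np.mean([np.arctan2(q[1],q[0]) for q in out]);d=np.array([np.cos(yaw),np.sin(yaw)]);n=np.array([-d[1],d[0]])
lat=[np.median(P@n) for P in(L,Rr)];print("width",lat[0]-lat[1])
y=np.mean(lat)
ys,xs=np.nonzero(f);cols=range(263,276)
top=plane(c,[(u,ys[xs==u].min()-.5) for u in cols],10,1)[:,:2]@d;bot=plane(c,[(u,ys[xs==u].max()+.5) for u in cols],11,1)[:,:2]@d
a,b=np.median(top),np.median(bot);print("length",a-b)
ch=d*(a+b)/2+n*y;tab=ch-30*d
print("chip",ch,"yaw",yaw,"tab",tab,"tabpx",proj(c,[[*tab,35]],1))
# tray outline for check
w=(g>95).astype(np.uint8);w[:15]=0;w[190:]=0;w[:,:150]=0;w[:,400:]=0
kk=max(cv2.findContours(cv2.morphologyEx(w,cv2.MORPH_CLOSE,np.ones((15,15))),0,1)[0],key=cv2.contourArea)
q=plane(c,kk[:,0],10,1)[:,:2].astype(np.float32);print("tray",cv2.minAreaRect(q))
E
```

```text
side yaw 0.26158777 [ 550.0393  -180.87161]
side yaw 0.25172308 [ 553.839   -210.00374]
width 29.18831011646307
length 89.49564887549974
chip [ 560.57471405 -193.11313256] yaw 0.25665542 tab [ 531.55738198 -200.72854098] tabpx [[268.98564884 135.9749765 ]]
tray ((565.3408813476562, -194.12754821777344), (175.11819458007812, 249.8921661376953), 15.409326553344727)
```

```bash
python3 -c "
from h import *
print(tool()[0],delta([531.6,-200.7,80],0.2567),delta([531.6,-200.7,31],0.2567))"
```

```text
[ 480.55415849 -221.65282616  188.62073453] (array([ 54.6 ,  -7.64, 108.65]), array([ 0.0001, -0.0005, -0.0058])) (array([ 54.57,  -7.64, 157.65]), array([ 0.0001, -0.0005, -0.0058]))
```

```bash
python3 jog.py '18 -3 36 0 0 0;36 -5 72 0 0 -0.006;54.6 -7.6 100 0 0 -0.006;54.6 -7.6 108 0 0 -0.006;54.6 -7.6 108 0 0 -0.006' 40 && python3 jog.py '0 0 0 0 0 0;0 0 0 0 0 0;0 0 0 0 0 0' && python3 - <<'E'
from h import *
print(tool()[0],delta([531.6,-200.7,31],0.2567))
cv2.imwrite("pics/graspchk.png",arm.get_image("wrist"))
E
```

```text
clock: 3.35
position: [530.6, -201.0, 79.3]
ee_rot: [0.992, 0.128, -0.001, -0.0]
contact_force: [-0.2, 0.3, 0.4]
gripper_width: 40.0
grasp_force: 0.0
clock: 3.65
position: [531.5, -202.6, 81.9]
ee_rot: [0.992, 0.127, 0.001, 0.0]
contact_force: [0.8, -0.8, -0.3]
gripper_width: 40.0
grasp_force: 0.0
[ 531.53003568 -202.62802056   81.87660725] (array([ 0.42, -1.9 , 50.88]), array([ 0.001 , -0.0026, -0.0027]))
```

View pics/graspchk.png

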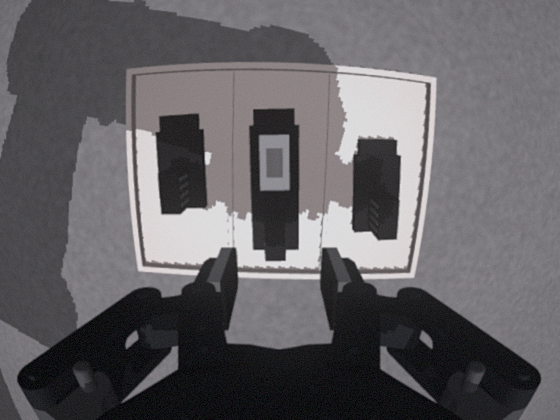

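The fingers straddle the middle chip's tab (275,245), clear of both neighbours. Descending.

```bash
python3 jog.py '0.4 -1 15 0 0 0;0.4 -1 30 0 0 0;0.4 -1 42 0 0 0;0.4 -1 48 0 0 0;0.4 -1 48 0 0 0;0.4 -1 48 0 0 0;0.4 -1 48 0 0 0' && for i in 1 2 3; do python3 -c "
from h import *
import time
for _ in range(3): print(tool()[0])"; done
```

```text
clock: 4.4
position: [531.9, -201.5, 33.0]
ee_rot: [0.992, 0.127, 0.001, 0.0]
contact_force: [0.4, -0.4, -0.0]
gripper_width: 39.8
grasp_force: 0.0
[ 531.88218627 -201.45930433   32.98589388]
[ 531.88218627 -201.45930433   32.98589388]
[ 531.88218627 -201.45930433   32.98589388]
[ 531.88218627 -201.45930433   32.98589388]
[ 531.88218627 -201.45930433   32.98589388]
[ 531.88218627 -201.45930433   32.98589388]
[ 531.88218627 -201.45930433   32.98589388]
[ 531.88218627 -201.45930433   32.98589388]
[ 531.88218627 -201.45930433   32.98589388]
```

```bash
python3 jog.py '0 0 1.5 0 0 0;0 0 1.5 0 0 0;0 0 1.5 0 0 0;0 0 1.5 0 0 0;0 0 1.5 0 0 0;0 0 1.5 0 0 0;0 0 1.5 0 0 0;0 0 1.5 0 0 0' 0; python3 jog.py '0 0 0 0 0 0;0 0 0 0 0 0;0 0 0 0 0 0'
```

```text
clock: 5.2
position: [531.6, -201.4, 31.2]
ee_rot: [0.992, 0.127, 0.0, 0.0]
contact_force: [-0.9, 1.1, 4.7]
gripper_width: 10.7
grasp_force: 61.1
clock: 5.5
position: [531.6, -201.4, 31.2]
ee_rot: [0.992, 0.127, 0.0, 0.0]
contact_force: [-0.4, 0.9, 5.4]
gripper_width: 10.5
grasp_force: 61.1
```

Gripped. Lifting straight up, then I'll work out the way to the dock.

```bash
python3 jog.py '0 0 -8 0 0 0;0 0 -25 0 0 0;0 0 -55 0 0 0;0 0 -85 0 0 0;0 0 -110 0 0 0;0 0 -120 0 0 0;0 0 -120 0 0 0' && python3 -c "
from h import *
print(tool()[0],delta([437.5,151.5,150],0.298))"
```

```text
clock: 6.2
position: [531.8, -201.4, 151.9]
ee_rot: [0.992, 0.127, 0.001, 0.0]
contact_force: [1.2, 0.3, -1.4]
gripper_width: 10.8
grasp_force: 60.5
[ 531.78713908 -201.3772388   151.90107327] (array([  -2.58, -365.25,    1.63]), array([ 0.0008, -0.0025, -0.0439]))
```

```bash
python3 jog.py '0 -25 0 0 0 0;0 -65 0 0 0 -0.01;0 -110 0 0 0 -0.02;0 -155 0 0 0 -0.02;0 -200 0 0 0 -0.03;-1 -245 0 0 0 -0.03;-2 -290 0 0 0 -0.04;-2.6 -330 0 0 0 -0.044;-2.6 -355 0 0 0 -0.044;-2.6 -365 0 0 0 -0.044' && python3 jog.py '0 0 0 0 0 0;0 0 0 0 0 0;0 0 0 0 0 0;0 0 0 0 0 0' && python3 - <<'E'
from h import *
import pickle
c=arm.get_calibration("wrist");p,r=tool();im=arm.get_image("wrist");print(p,r.as_quat())
cv2.imwrite("pics/dock2.png",im);pickle.dump((c,p,r.as_quat()),open("pics/dock2.pkl","wb"))
E
```

```text
clock: 7.2
position: [435.6, 152.7, 149.2]
ee_rot: [0.989, 0.15, -0.001, 0.001]
contact_force: [-0.8, 0.2, -0.8]
gripper_width: 10.8
grasp_force: 60.4
clock: 7.6
position: [437.2, 150.2, 150.6]
ee_rot: [0.989, 0.148, -0.0, 0.0]
contact_force: [0.2, 0.2, -0.4]
gripper_width: 10.7
grasp_force: 60.4
[437.15747831 150.21290322 150.61231906] [ 9.89040619e-01  1.47643421e-01 -2.40342910e-04  1.29229702e-04]
```

View pics/dock2.png

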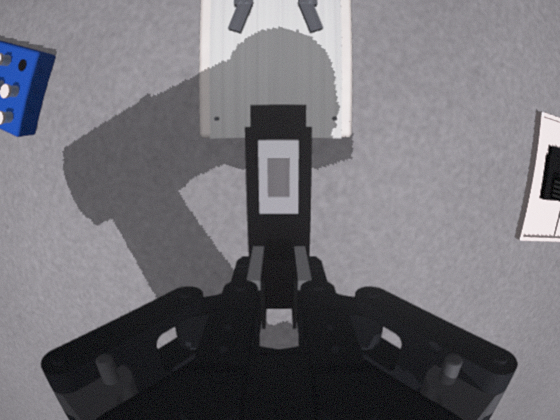

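The chip is straight in the gripper: nose at (278,105), window (278,177). The dock lies ahead with its front edge on row 137, sides at cols ~201 and ~352, and guide tips at (238,28) and (315,28). Now to measure both.

```bash
cat > meas.py <<'E'
from h import *
import pickle,sys
def fit(P):
    q=cv2.fitLine(P.astype(np.float32),cv2.DIST_HUBER,0,.01,.01).ravel()
    if q[0]<0:q[:2]*=-1
    return q
def centre(L,Rr,name):
    qs=[fit(P) for P in(L,Rr)];ys=[np.arctan2(q[1],q[0]) for q in qs];yaw=np.mean(ys)
    d=np.array([np.cos(yaw),np.sin(yaw)]);n=np.array([-d[1],d[0]])
    l=[np.median(P@n) for P in(L,Rr)]
    print(name,"yaws",np.round(ys,4),"width",round(l[0]-l[1],2));return yaw,d,n,np.mean(l)
E
python3 - <<'E'
from meas import *
c,p,q=pickle.load(open("pics/dock2.pkl","rb"));r=R.from_quat(q);im=cv2.imread("pics/dock2.png");g=im.max(2).astype(int)
# chip: black
zt=p[2]-28.2+8
L=[];Rr=[]
for v in range(130,230):
    x=np.flatnonzero(g[v]<50);x=x[(x>225)&(x<335)];L.append((x.min()-.5,v));Rr.append((x.max()+.5,v))
L=plane(c,L,zt,1)[:,:2];Rr=plane(c,Rr,zt,1)[:,:2]
yaw,d,n,lat=centre(L,Rr,"chip")
nz=[]
for u in range(258,298):
    ys=np.flatnonzero(g[90:130,u]<50)+90;nz.append((u,ys.min()-.5))
nose=np.median(plane(c,nz,zt-1,1)[:,:2]@d)
N=d*nose+n*lat;ty=2*np.arctan2(q[1],q[0])
print("chip yaw",yaw,"tool yaw",ty,"nose",N,"nose rel tool (chip axes)",(N-p[:2])@d,(N-p[:2])@n)
# dock sides: brightness step scan
for v in (5,30,60,100,130): print(v,im[v,192:214].max(1),im[v,340:362].max(1))
print(im[125:145,320].max(1))
E
```

```text
chip yaws [0.3053 0.2995] width 28.96
chip yaw 0.30238742 tool yaw 0.29637032132291474 nose [508.85073646 171.82805345] nose rel tool (chip axes) 74.87740313274834 -0.7158306966038456
5 [153 154 151 153 151 147 151 147 162 193 217 223 228 230 228 229 229 226
 221 213 212 214] [205 219 227 230 230 229 229 228 225 211 175 146 148 151 147 145 144 144
 144 143 150 150]
30 [157 156 158 156 159 155 149 151 188 213 224 227 229 231 231 231 231 225
 218 217 218 218] [215 216 226 229 229 230 231 231 228 224 200 162 149 147 150 148 146 154
 151 155 152 153]
60 [156 160 155 155 153 159 160 171 200 218 225 230 230 229 229 232 228 226
 219 218 219 220] [219 220 229 231 234 232 234 233 234 229 221 193 150 150 155 154 154 154
 155 157 153 153]
100 [ 99 102 101 108  98 100 104 110 130 137 141 144 144 148 147 147 143 141
 132 137 133 133] [220 223 232 235 235 236 237 237 237 230 215 191 147 143 151 154 153 152
 153 152 148 149]
130 [100  96  99  98 103  98 100 100 124 133 144 145 151 149 146 147 148 143
 137 131 129 132] [218 214 229 236 237 236 238 237 235 226 200 165 148 157 159 157 157 156
 149 147 149 146]
[134 133 139 136 136 134 137 134 133 137 133 131 127 102  98  97  90  99
  94 100]
```

```bash
python3 - <<'E'
from meas import *
c,p,q=pickle.load(open("pics/dock2.pkl","rb"));im=cv2.imread("pics/dock2.png");g=cv2.GaussianBlur(im.max(2),(3,3),0).astype(int)
L=[];Rr=[]
for v in list(range(0,55)):
    a=g[v,188:214];L.append((188.5+np.argmax(np.diff(a)),v))
for v in range(0,130):
    a=g[v,338:364];Rr.append((338.5+np.argmin(np.diff(a)),v))
F=[(u,125.5+np.argmin(np.diff(g[125:145,u]))) for u in list(range(205,240))+list(range(315,335))]
for z in (30,34):
    yaw,d,n,lat=centre(plane(c,L,z,1)[:,:2],plane(c,Rr,z,1)[:,:2],f"dock z{z}")
    fr=np.median(plane(c,F,z,1)[:,:2]@d);fy=fit(plane(c,F,z,1)[:,:2][:, ::-1]);print("front yaw",-np.arctan2(fy[1],fy[0]),"origin if front=-110",d*(fr+110)+n*lat,"yaw",yaw)
# guides: dark blobs, top 40 rows
m=((g<110)).astype(np.uint8);m[36:]=0;m[:,:215]=0;m[:,340:]=0
for k in cv2.findContours(m,0,1)[0]:
    if cv2.contourArea(k)>50:
        k=k[:,0];P=plane(c,k,37,1)[:,:2]
        print("guide px cols",k[:,0].min(),k[:,0].max(),"rows max",k[:,1].max(),"along/lat rel centre",np.c_[P@d-fr-110,P@n-lat].min(0).round(1),np.c_[P@d-fr-110,P@n-lat].max(0).round(1))
E
```

```text
dock z30 yaws [0.2966 0.2959] width 114.57
front yaw 0.29367387 origin if front=-110 [594.75002186 200.57238131] yaw 0.2962163
dock z34 yaws [0.2966 0.2959] width 112.71
front yaw 0.29367283 origin if front=-110 [594.9673058  200.58915131] yaw 0.29621318
guide px cols 299 321 rows max 31 along/lat rel centre [-30.  -33.7] [ -4.4 -17.7]
guide px cols 229 251 rows max 32 along/lat rel centre [-30.5  17.6] [-4.1 33.6]
```

Guides and sides agree on the dock centre line (yaw 0.296). Chip nose is at about dock x = −90, 2.4 mm off to the right and turned 0.006. I'm moving to just before the mouth, low, and correcting on the way.

```bash
python3 jog.py '6 -1 8 0 0 0.003;18 -2 25 0 0 0.006;30 -2.9 45 0 0 0.006;42 -2.9 62 0 0 0.006;52 -2.9 75 0 0 0.006;56 -2.9 82 0 0 0.006;56 -2.9 82 0 0 0.006;56 -2.9 82 0 0 0.006;56 -2.9 82 0 0 0.006;56 -2.9 82 0 0 0.006' && python3 - <<'E'
from h import *
import pickle
c=arm.get_calibration("wrist");p,r=tool();im=arm.get_image("wrist");print(p,r.as_quat())
cv2.imwrite("pics/dock3.png",im);pickle.dump((c,p,r.as_quat()),open("pics/dock3.pkl","wb"))
E
```

```text
clock: 8.65
position: [489.7, 170.6, 69.6]
ee_rot: [0.989, 0.146, 0.001, -0.0]
contact_force: [-0.2, 0.1, 0.1]
gripper_width: 10.5
grasp_force: 60.5
[489.73014699 170.60391378  69.61808085] [ 9.89336838e-01  1.45643654e-01  6.50386045e-04 -3.53255873e-04]
```

View pics/dock3.png

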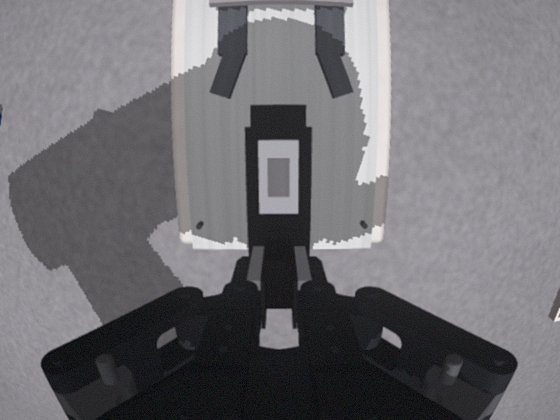

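The chip nose is at (278,105). Guides are straight with inner edges at cols ~247 and ~316, so their centre is at ~281: the chip is ~1 mm left. I'll measure that exactly.

```bash
python3 - <<'E'
from meas import *
c,p,q=pickle.load(open("pics/dock3.pkl","rb"));im=cv2.imread("pics/dock3.png");g=cv2.GaussianBlur(im.max(2),(3,3),0).astype(int)
zt=p[2]-28.2+8
L=[];Rr=[]
for v in range(135,230):
    x=np.flatnonzero(g[v]<50);x=x[(x>225)&(x<335)];L.append((x.min()-.5,v));Rr.append((x.max()+.5,v))
cy,d,n,lat=centre(plane(c,L,zt,1)[:,:2],plane(c,Rr,zt,1)[:,:2],"chip")
nz=[(u,np.flatnonzero(g[90:130,u]<50).min()+89.5) for u in range(258,298)]
nose=np.median(plane(c,nz,zt-1,1)[:,:2]@d);N=d*nose+n*lat
gL=[];gR=[]
for v in range(15,48):
    gL.append((235.5+np.argmax(np.diff(g[v,235:262])),v));gR.append((300.5+np.argmin(np.diff(g[v,300:326])),v))
for z in(37,30):
    gy,dd,nn,gl=centre(plane(c,gL,z,1)[:,:2],plane(c,gR,z,1)[:,:2],f"guide z{z}")
    print("guide yaw",gy,"nose lat rel guides",N@nn-gl,"chip yaw err",cy-gy)
# dock sides
sL=[];sR=[]
for v in range(0,60): sL.append((160.5+np.argmax(np.diff(g[v,160:190])),v))
for v in range(0,200): sR.append((370.5+np.argmin(np.diff(g[v,370:400])),v))
sy,sd,sn,sl=centre(plane(c,sL,22,1)[:,:2],plane(c,sR,22,1)[:,:2],"sides");print(sy,"nose lat rel sides",N@sn-sl, "sides at cam-insensitive")
tip=[np.array(t) for t in((232,98),(329,97))];P=plane(c,tip,37,1)[:,:2]
print("guide tip along rel nose",P@dd-N@dd, "nose",N,"tool yaw",2*np.arctan2(q[1],q[0]))
print("bend along rel nose", plane(c,[(246,52),(316,52)],37,1)[:,:2]@dd-N@dd)
E
```

```text
chip yaws [0.2992 0.3108] width 28.57
guide z37 yaws [0.2587 0.2824] width 32.48
guide yaw 0.2705255 nose lat rel guides 0.8750701461931385 chip yaw err 0.034499913
guide z30 yaws [0.2586 0.2825] width 33.92
guide yaw 0.2705595 nose lat rel guides 0.8706572283038625 chip yaw err 0.03446591
sides yaws [0.299  0.2922] width 119.06
0.2955817 nose lat rel sides 1.8628056867228544 sides at cam-insensitive
guide tip along rel nose [4.0736734  5.62161786] nose [561.47260294 192.23669586] tool yaw 0.2923271463601233
bend along rel nose [26.92805601 27.71759919]
```

The nose is 1.9 mm to the left, yaw error is about 0.009, and the nose sits at dock x ≈ −29. Correcting and lowering.

```bash
python3 jog.py '0 0.6 2 0 0 0.005;0 1.2 5 0 0 0.009;0 1.2 8 0 0 0.009;0 1.2 9 0 0 0.009;0 1.2 9 0 0 0.009;0 1.2 9 0 0 0.009' && python3 jog.py '0 0 0.5 0 0 0;0 0 0.5 0 0 0' && python3 jog.py '0 0 0.5 0 0 0;0 0 0.5 0 0 0' && python3 jog.py '0 0 0.5 0 0 0;0 0 0.5 0 0 0'
```

```text
clock: 9.3
position: [490.1, 169.3, 59.7]
ee_rot: [0.99, 0.141, -0.0, 0.0]
contact_force: [-0.3, 0.1, 0.4]
gripper_width: 10.5
grasp_force: 60.5
clock: 9.5
position: [490.1, 169.4, 59.3]
ee_rot: [0.99, 0.141, 0.0, -0.0]
contact_force: [0.0, -1.3, -0.9]
gripper_width: 10.6
grasp_force: 60.5
clock: 9.7
position: [490.0, 169.3, 58.8]
ee_rot: [0.99, 0.141, -0.0, 0.0]
contact_force: [0.7, 0.7, -0.4]
gripper_width: 10.7
grasp_force: 60.5
clock: 9.9
position: [490.1, 169.3, 58.3]
ee_rot: [0.99, 0.141, 0.0, -0.0]
contact_force: [0.1, 0.7, -0.3]
gripper_width: 10.7
grasp_force: 60.5
```

```bash
for i in 1 2; do python3 jog.py '0 0 0.5 0 0 0;0 0 0.5 0 0 0' | grep -E 'pos|contact'; done
```

```text
position: [490.1, 169.3, 58.2]
contact_force: [-1.5, -0.2, 2.9]
position: [490.1, 169.3, 58.2]
contact_force: [-3.3, -0.1, 7.6]
```

Floor contact at TCP z 58.2. Backing off ~0.5 mm clear and re-measuring.

```bash
python3 jog.py '0 0 -1.4 0 0 0;0 0 -1.4 0 0 0;0 0 -1.4 0 0 0'|grep -E 'pos|contact'; cat > m3.py <<'E'
from meas import *
c=arm.get_calibration("wrist");p,r=tool();im=arm.get_image("wrist");q=r.as_quat();cv2.imwrite("pics/dock4.png",im)
g=cv2.GaussianBlur(im.max(2),(3,3),0).astype(int)
L=[];Rr=[]
for v in range(135,230):
    x=np.flatnonzero(g[v]<50);x=x[(x>225)&(x<335)];L.append((x.min()-.5,v));Rr.append((x.max()+.5,v))
cy,d,n,lat=centre(plane(c,L,38.5,1)[:,:2],plane(c,Rr,38.5,1)[:,:2],"chip")
nz=[(u,np.flatnonzero(g[90:130,u]<50).min()+89.5) for u in range(262,295)]
nose=np.median(plane(c,nz,37.5,1)[:,:2]@d);N=d*nose+n*lat
sL=[];sR=[]
for v in range(0,60): sL.append((145.5+np.argmax(np.diff(g[v,145:190])),v))
for v in range(0,200): sR.append((370.5+np.argmin(np.diff(g[v,370:410])),v))
sy,sd,sn,sl=centre(plane(c,sL,22,1)[:,:2],plane(c,sR,22,1)[:,:2],"sides");print("dock yaw",sy,"chip yaw",cy,"nose lat rel sides",N@sn-sl)
sl=[]
for v in (35,40,45,50):
    a=235+np.argmax(np.diff(g[v,235:265]));b=300+np.argmin(np.diff(g[v,300:335]))
    G=plane(c,[(a+.5,v),(b+.5,v)],37,1)[:,:2]
    print(v,a,b,"guide mid rel nose: along, lat (dock axes .2958)",(G.mean(0)-N)@np.array([.9566,.2915]),(G.mean(0)-N)@np.array([-.2915,.9566]),"w",np.linalg.norm(G[0]-G[1]))
print("nose",N,"tool",p)
E
python3 m3.py
```

```text
position: [490.0, 169.3, 58.5]
contact_force: [-1.0, -0.3, -1.0]
chip yaws [0.2875 0.3017] width 28.51
sides yaws [0.2959 0.2938] width 119.22
dock yaw 0.29482955 chip yaw 0.2946092 nose lat rel sides -0.35390824507196683
35 239 312 guide mid rel nose: along, lat (dock axes .2958) 33.05189666174199 0.1212206861126034 w 32.63027789023204
40 239 312 guide mid rel nose: along, lat (dock axes .2958) 30.63473714286724 0.1512827127817333 w 32.58944645054033
45 239 312 guide mid rel nose: along, lat (dock axes .2958) 28.23626077027703 0.18130663118389537 w 32.55417111337857
50 239 313 guide mid rel nose: along, lat (dock axes .2958) 25.859935737655114 -0.013020843657967357 w 32.97281926251601
nose [561.90290285 190.20886568] tool [489.98792909 169.3065829   58.45044578]
```

View pics/dock4.png

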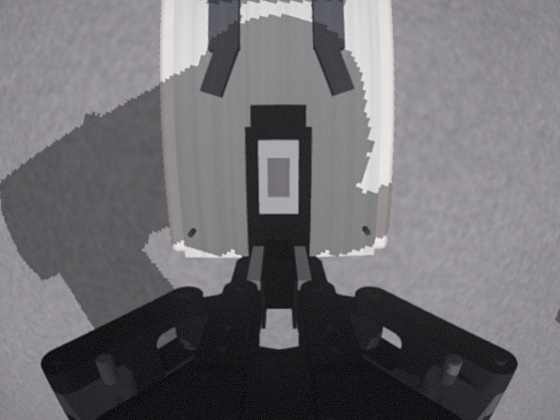

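The chip is straight and centred between the guides (lateral error within 0.3 mm). I'll slide in along the dock axis: tool yaw is 0.012 short, so dy is −0.012 per mm.

```bash
python3 jog.py '4 0 0 0 0 0;9 -0.1 0 0 0 0;14 -0.2 0 0 0 0;19 -0.2 0 0 0 0;24 -0.3 0 0 0 0;29 -0.3 0 0 0 0;34 -0.4 0 0 0 0;38 -0.5 0 0 0 0;40 -0.5 0 0 0 0;40 -0.5 0 0 0 0'|grep -E 'pos|contact|rot' && python3 jog.py '4 0 0 0 0 0;8 -0.1 0 0 0 0;12 -0.1 0 0 0 0;16 -0.2 0 0 0 0;20 -0.2 0 0 0 0;24 -0.3 0 0 0 0;28 -0.3 0 0 0 0;31 -0.4 0 0 0 0;33 -0.4 0 0 0 0;33 -0.4 0 0 0 0'|grep -E 'pos|contact|rot|grasp'
```

```text
position: [528.5, 181.1, 58.7]
ee_rot: [0.99, 0.141, 0.0, -0.0]
contact_force: [0.4, -0.5, -0.4]
position: [560.1, 190.7, 58.7]
ee_rot: [0.99, 0.141, 0.0, -0.0]
contact_force: [-0.1, -0.1, -1.1]
grasp_force: 60.6
```

```bash
python3 jog.py '1 0 0 0 0 0;2 0 0 0 0 0;3 0 0 0 0 0;4 0 0 0 0 0;4 0 0 0 0 0'|grep -E 'pos|contact'; for i in 1 2 3; do python3 jog.py '1 0 0 0 0 0;2 0 0 0 0 0;2 0 0 0 0 0'|grep -E 'pos|contact'; done
```

```text
position: [563.8, 191.8, 58.7]
contact_force: [0.2, 0.4, -0.6]
position: [565.8, 192.3, 58.7]
contact_force: [0.2, 0.3, -0.2]
position: [567.3, 192.7, 58.6]
contact_force: [-1.6, -0.7, -0.1]
position: [568.3, 192.8, 58.4]
contact_force: [-5.1, -1.5, 2.0]
```

```bash
for i in 1 2 3; do python3 jog.py '1 0 0 0 0 0;2 0 0 0 0 0;2 0 0 0 0 0;2 0 0 0 0 0'|grep -E 'pos|contact|grasp'; done
```

```text
position: [570.0, 193.3, 58.4]
contact_force: [-6.5, -0.4, 1.8]
grasp_force: 61.0
position: [571.4, 193.7, 58.4]
contact_force: [-7.5, -0.7, 3.2]
grasp_force: 61.1
position: [572.8, 194.0, 58.4]
contact_force: [-8.9, -1.4, 4.6]
grasp_force: 61.3
```

```bash
for i in 1 2 3; do python3 jog.py '0.5 0 0 0 0 0;1 0 0 0 0 0;1 0 0 0 0 0'|grep -E 'pos|contact'; done
```

```text
position: [573.4, 194.2, 58.4]
contact_force: [-10.3, -0.5, 4.6]
position: [574.1, 194.4, 58.4]
contact_force: [-10.4, -0.6, 5.7]
position: [574.8, 194.6, 58.4]
contact_force: [-10.8, -0.6, 6.3]
```

```bash
for i in 1 2 3; do python3 jog.py '0.5 0 0 0 0 0;1 0 0 0 0 0;1 0 0 0 0 0'|grep -E 'pos|contact'; done
```

```text
position: [575.3, 194.7, 58.4]
contact_force: [-12.6, -1.3, 7.4]
position: [575.4, 194.7, 58.4]
contact_force: [-15.1, -0.5, 9.8]
position: [575.4, 194.6, 58.4]
contact_force: [-16.3, -1.0, 10.9]
```

The motion has stalled at the firm stop with ~16 N. I'll hold still and check before handing in.

```bash
python3 jog.py '0 0 0 0 0 0;0 0 0 0 0 0;0 0 0 0 0 0;0 0 0 0 0 0;0 0 0 0 0 0' && python3 - <<'E'
from h import *
p,r=tool();print("tilt",np.arccos(-r.as_matrix()[2,2]))
cv2.imwrite("pics/home.png",arm.get_image("wrist"))
E
```

```text
clock: 17.55
position: [575.4, 194.6, 58.4]
ee_rot: [0.99, 0.141, -0.006, 0.002]
contact_force: [-16.7, -1.5, 10.4]
gripper_width: 10.7
grasp_force: 62.3
tilt 0.01303465699555764
```

View pics/home.png

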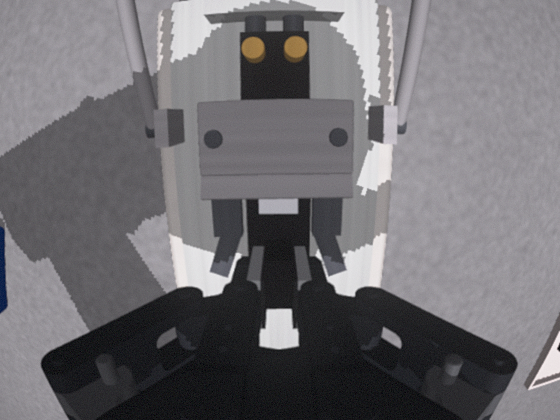

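The chip is straight and centred between the guides (cols 247–310), its nose under the lip (front edge at row 198). The port block is pushed back, everything is at rest, and the grip is holding.

```bash
python3 -c "
from bench import arm
print(arm.job_done())"
```

```text
the job is handed in; nothing more can be done
None
```

I handed the job in with the long cartridge under the lip and pushed to the port block's firm stop, still gripped and held there with about 16 N at 17.6 s on the clock; no verdict came back.

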